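Roll a rolling pin into its vee cradle and clamp it

ROBOT

A 6-joint arm with a two-finger parallel gripper is mounted at the origin on a cart in front of the work surface, level with it; the furniture and walls round the work are solid. World frame = base frame: x ahead of the robot, y to its left, z up, the work surface at z = 0. Lengths are in m, angles in degrees, forces in N, time in s.
With the tool pointing down it reaches from about 0.375 to 0.825 m from the base axis. Payload 5.5 kg.
Tool frame: the origin (TCP) lies on the centre line of the jaws, within the pads' length; the fingertips stand 19 mm ahead of it and the grasp point (between the pads) is the TCP (nose_length is the z of the fingertips in the tool frame, in m); z points along the fingers, y is the direction in which the jaws open and shut (so a half turn about z gives the same grasp; the last joint's range is limited). The gripper opens to 85 mm and grips with 20 to 120 N. Pads are 22 mm wide; open, the fingers measure 114 mm over their backs; the gripper's body (76 mm by 85 mm) begins 54 mm behind the grasp point. The pads swing forward as they close: fully open they stand 13 mm farther back than shut.
Start: joints at [66.578, 17.962, -2.699, 69.339, 0, 90], TCP at [0.239, 0.551, 0.25] pointing down, gripper open.
Joint ranges: [-152.73, 152.73], [-39.44, 99.34], [-58.76, 71.6], [-118.89, 123.64], [-81.53, 83.1], [-180, 180]. Speed limits (degrees/s): [136.94, 136.94, 172.46, 180, 180, 180].

INTERFACE

Orientations are given as [roll, pitch, yaw] about the fixed x, y, z axes, in that order (R = Rz(yaw) Ry(pitch) Rx(roll)).
In Python, from plant import * gives the robot as it stands. Calls block until the motion is done:
- goto(position, orientation): joint-space move of the TCP to a pose.
- move_l(position, ori=None, speed=0.15, until_force=None): straight line of the TCP; ori=None keeps the orientation; speed is the mean speed in m/s. With until_force (N) it stops when the force on the tool has changed by that much, and returns True; else False.
- move_j(angles): joint-space move.
- command_gripper(opening, force=None): opening from 0.0 (shut) to 1.0 (fully open); force is the grip in N (None keeps the last); returns when the fingers have stopped.
- wait(seconds).
- inverse_kinematics(position, orientation): joint angles nearest the present ones, or None.
- camera(name): name is "scene" or "top" or "wrist"; returns (picture, depth): 400x640x3 uint8, red, green, blue; 400x640 float32, m along the optical axis (not along the pixel's ray), 0 where there is no reading.
- camera_params(name): a dict with "mtx" (3x3 intrinsics, pixels), "world_from_camera" (4x4, takes a point from camera to world coordinates). Camera axes: x right, y down, z forward; pixel columns grow to the right and rows downward; lengths in m; the calibration is good to about 2 mm. A picture is of the moment at which its call begins: read the wrist's pose just before it. camera_params takes no time and is no camera call; for the wrist camera it gives the pose at the moment of the call.
A pose or a line that the arm cannot do raises IKError and nothing moves.
- job_done(): hands the job in, once; it reports no verdict.
Trained networks look in the newest picture that a camera, given by its name, has taken for a name from the list of things; names that differ only in an ending like _2 or _b are one class to them, and where a whole thing is asked for, a point or a joint stands for the part that bears it (a point fixed in the world has none). Each returns a list of dicts, best first, with "conf" (0 to 1); they miss things now and then, are a little off and sometimes report something else, mostly with a low value. They report only what shows in the picture. A call takes as long as a camera call. They do not tell look-alikes from the thing itself.
- look_for(camera, name): "at" ([column, row] in pixels, amid what is visible of it).
- tip_of(camera, name): "at" ([column, row] in pixels: a listed point, or the origin of a listed thing).
Readings, each from a call of its own:
- read_t(): time.
- read_joints(): joint angles.
- read_qvel(): joint speeds.
- read_tau(): joint torques, N m.
- read_position(): TCP position.
- read_tool_rot(): TCP orientation.
- read_contact_force(): force on the tool from outside, world axes, zero at the start.
- read_ft_torque(): the same for the moment, N m.
- read_grip_width(): opening from 0.0 (shut) to 1.0 (fully open).
Only numpy, scipy, OpenCV 4.12 (cv2) and the standard library are available. Lean on these libraries where they do the work, as an engineer would, in place of code of your own. Each camera call takes 0.05 s, during which the arm holds its last target. There are 200 camera calls.

TASK

The small rolling pin lies on the feed deck of its wooden vee cradle: push it gently over the deck's edge so that it rolls, without being gripped or lifted, into the vee, then let go and let it settle there by itself. Then swing the lever clamp down and press it firmly but gently, until its sprung rubber foot is well compressed on the pin without bottoming out, so that the pin stays clamped when you take your hand away. Leave the tin, the spice jar and the garlic where they are.

Things in the scene. Friction and masses are not known exactly. Their poses are not given: they have to be found in the camera images.
- cradle: Fixed wooden vee cradle, 110 mm high. Origin on the worktop below the vee's apex line; z up, x = the way the pin rolls, y along the vee. In its frame, mm: flat feed deck, top z 54, x -158 to -47, y -75 to 75, then a slope down to x -24, z 44, then the vee. A steel post (x -17 to 17, y 105 to 127, to z 110) carries the lever clamp
- deck_edge (a point): Middle of the edge of the flat feed deck, towards the vee: cradle (-47, 0, 54) mm. A light push (about 1 N, at most 3) on the middle of the barrel moves the pin along the deck; once its axis has passed this edge it runs down the slope into the vee by itself
- vee_seat (a point): Where the middle of a settled pin's axis lies: cradle (0, 0, 51) mm. The vee's two 45 degree faces meet at x 0, z 20 mm; the near one rises to x -24, z 44, the far one to x 48, z 68; both run over y -75 to 75
- pin: Loose wooden rolling pin, about 0.3 kg, mm: barrel 44 diameter, 130 long, stub handles 22 diameter, 180 over all. Origin at its middle, y along its axis (x, z turn as it rolls). Starts on the deck about parallel to the vee, axis at cradle z 76, 48 to 78 before the deck's edge. Soft wood, marked by fingers pressing with over 12 N or the clamp with over 20 N
- clamp_lever (a joint): Angle of the lever clamp (rad): 0 = bar level over the pin, its handle towards cradle -y; grows as the bar is raised (up to 1.15; starts 0.6 to 0.8). A stiff hinge (0.5 N m): it stays where it is left and takes up to about 5 N down on the handle to move. The foot meets a settled pin somewhere between -0.03 and 0.18 rad, which must be felt
- clamp_hinge (a point): The lever's hinge axis, parallel to cradle x, at cradle (0, 112, 97) mm
- clamp_handle (a point): Middle of the lever's black cross handle, a bar 16 mm in diameter and 30 mm long parallel to cradle x, 165 mm from the hinge at the lever's free end. Press it down from above, following its arc about the hinge. From foot contact on, its resistance rises by about 2 N per mm; 6 to 8 N clamps well, over 12 N is too much
- clamp_bar: Lever's steel bar, 14 mm wide, 12 thick, from the hinge (origin) along its -y. 92 mm from the hinge a screw carries a rubber foot, 20 mm across, its face 31 mm below the bar's middle, but set up to 9 mm longer or shorter, not measured: feel for it. The foot is sprung, 6 N per mm over 3.5 mm, then hard. Let go, the stiff hinge keeps about 7 N on the pin
- tin: Bystander: small food tin, 57 mm diameter, 72 mm high, standing beyond the far side of the vee; origin under its middle
- spice_jar: Bystander: small spice jar with a yellow cap, 42x42x96 mm, near the post; origin under its middle
- garlic: Bystander: garlic bulb, 60 mm, behind the feed end of the deck; origin under its middle
Things that resemble listed ones, but are neither listed nor needed, are in the scene too. Of the things like the pin, leave any that is pink; of the rest the larger one is meant.

How it is judged (in metres and radians):
On the way, in this order (a step that is already met when the one before it is completed fails the run):
1. the pin has rolled into the vee and settled there by itself, neither the fingers nor the clamp touching it (x of pin in the frame of cradle between -0.003 and 0.003 m and z of pin in the frame of cradle between 0.0475 and 0.0545 m and y of pin in the frame of cradle between -0.03 and 0.03 m and angle between the y axis of pin and the y axis of cradle, either way round below 0.06 rad and linear speed of pin below 0.02 m/s and contact force between each of the arm, the fingers, clamp_bar and pin below 0.1 N), for 0.3 s.
2. the clamp's foot presses on the settled pin with more than 4 N (x of pin in the frame of cradle between -0.003 and 0.003 m and z of pin in the frame of cradle between 0.0475 and 0.0545 m and y of pin in the frame of cradle between -0.03 and 0.03 m and angle between the y axis of pin and the y axis of cradle, either way round below 0.06 rad and linear speed of pin below 0.02 m/s and contact force between clamp_bar and pin above 4 N), for 0.2 s.
At the end, for the whole second after the job is handed in: The pin lies at rest in the vee (axis within 3 mm of the vee's middle and 3.5 mm of its settled height, parallel to the vee within 0.06 rad, within 30 mm of the middle lengthwise) and the lever clamp, let go, presses on it with more than 4 N (all of step 2); the robot touches nothing.
It fails at once if the fingers press on the pin with more than 12 N (contact force between the fingers and pin above 12 N).
It fails at once if the clamp presses on the pin with more than 20 N (contact force between clamp_bar and pin above 20 N).
It fails at once if the pin is lifted (its axis more than 90 mm above the worktop) (z of pin in the frame of cradle above 0.09 m).
It fails at once if the tin, the spice jar or the garlic is pushed away by more than 30 mm (distance of any of tin, spice_jar, garlic from where it was at the start of the episode above 0.03 m).
It also fails if it takes over 64 s, if anything falls off the work surface, if the arm or the gripper's body presses on something with over 40 N, if the wrist force passes 120 N, or if a joint passes its speed limit or range.

## Working session

There is one attempt and no reset: what is moved stays moved. The work goes in short steps, each a Python script; the robot and the scene stay as the last script left them, time stands still between calls to the robot, and variables do not carry over. Pictures are saved under pics/ and viewed, about 8 in all and at most 12, crops included, and the job is handed in when it is done.

```bash
mkdir -p pics
cat > h.py <<'E'
from plant import *
import numpy as np, cv2
def snap(c,fn=None):
    p,d=camera(c)
    if fn: cv2.imwrite('pics/'+fn,p[:,:,::-1])
    return p,d
def pix2w(c,uv,d=None,z=None,P=None):
    P=P or camera_params(c); K=np.array(P['mtx']);T=np.array(P['world_from_camera'])
    r=np.linalg.inv(K)@[uv[0],uv[1],1]
    if z is not None:
        rw=T[:3,:3]@r; s=(z-T[2,3])/rw[2]; return T[:3,3]+s*rw
    u,v=int(round(uv[0])),int(round(uv[1])); w=d[max(v-1,0):v+2,max(u-1,0):u+2]; w=w[w>0]
    return T[:3,:3]@(r*np.median(w))+T[:3,3]
E
python3 - <<'E'
from h import *
for c in ('scene','top'):
    p,d=snap(c,c+'1.png'); np.save('pics/%s1d.npy'%c,d)
    for n in ('cradle','pin','clamp_bar','tin','spice_jar','garlic'):
        for r in look_for(c,n)[:3]:
            print(c,n,np.round(r['at']),round(r['conf'],2),np.round(pix2w(c,r['at'],d),3))
    for n in ('cradle','deck_edge','vee_seat','clamp_hinge','clamp_handle','pin'):
        for r in tip_of(c,n)[:3]:
            print(c,'tip',n,np.round(r['at']),round(r['conf'],2),np.round(pix2w(c,r['at'],d),3))
print(read_t())
E
```

```text
scene cradle [304. 224.] 0.89 [ 0.509 -0.021  0.039]
scene pin [382. 331.] 0.76 [ 0.392 -0.383  0.04 ]
scene pin [221. 205.] 0.6 [0.395 0.211 0.031]
scene pin [287. 198.] 0.58 [0.507 0.049 0.089]
scene clamp_bar [322. 182.] 0.61 [ 0.542 -0.048  0.169]
scene tin [340. 258.] 0.85 [ 0.468 -0.192  0.058]
scene spice_jar [334. 183.] 0.83 [0.68  0.042 0.076]
scene spice_jar [285. 198.] 0.37 [0.502 0.049 0.092]
scene garlic [257. 185.] 0.76 [0.532 0.226 0.042]
scene tip cradle [308. 239.] 0.67 [ 0.495 -0.054  0.016]
scene tip deck_edge [295. 215.] 0.69 [0.504 0.01  0.056]
scene tip vee_seat [306. 225.] 0.91 [ 0.512 -0.023  0.038]
scene tip clamp_hinge [338. 195.] 0.97 [ 0.603 -0.049  0.106]
scene tip clamp_handle [303. 170.] 0.57 [ 0.491 -0.033  0.213]
scene tip pin [220. 206.] 0.68 [0.391 0.21  0.031]
scene tip pin [286. 196.] 0.59 [0.508 0.052 0.095]
scene tip pin [380. 333.] 0.57 [ 0.389 -0.381  0.035]
top cradle [316. 215.] 0.66 [ 0.501 -0.023  0.04 ]
top pin [442. 247.] 0.67 [ 0.402 -0.368  0.045]
top pin [234. 254.] 0.64 [0.4   0.208 0.03 ]
top pin [284. 210.] 0.62 [0.509 0.063 0.096]
top clamp_bar [325. 189.] 0.63 [ 0.551 -0.044  0.174]
top tin [371. 219.] 0.81 [ 0.483 -0.169  0.069]
top spice_jar [290. 147.] 0.84 [0.683 0.045 0.096]
top garlic [224. 206.] 0.87 [0.532 0.233 0.043]
top garlic [325. 195.] 0.43 [ 0.534 -0.043  0.184]
top tip cradle [326. 217.] 0.91 [ 0.497 -0.049  0.028]
top tip cradle [289. 153.] 0.31 [0.675 0.049 0.06 ]
top tip deck_edge [304. 212.] 0.62 [0.509 0.012 0.055]
top tip vee_seat [323. 216.] 0.58 [ 0.501 -0.041  0.022]
top tip clamp_hinge [324. 169.] 0.78 [ 0.618 -0.047  0.102]
top tip clamp_handle [324. 208.] 0.76 [ 0.497 -0.037  0.22 ]
top tip pin [443. 251.] 0.87 [ 0.392 -0.369  0.042]
top tip pin [235. 253.] 0.8 [0.403 0.205 0.031]
top tip pin [284. 212.] 0.71 [0.505 0.065 0.096]
1.3
```

Run:
```python
import cv2,numpy as np
a=cv2.imread('pics/scene1.png')[130:380,180:440];b=cv2.imread('pics/top1.png')[120:290,190:480]
cv2.imwrite('pics/s1.png',cv2.resize(a,None,fx=2.3,fy=2.3));cv2.imwrite('pics/t1.png',cv2.resize(b,None,fx=2.7,fy=2.7,interpolation=2))
```

```text
(no output)
```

View pics/s1.png

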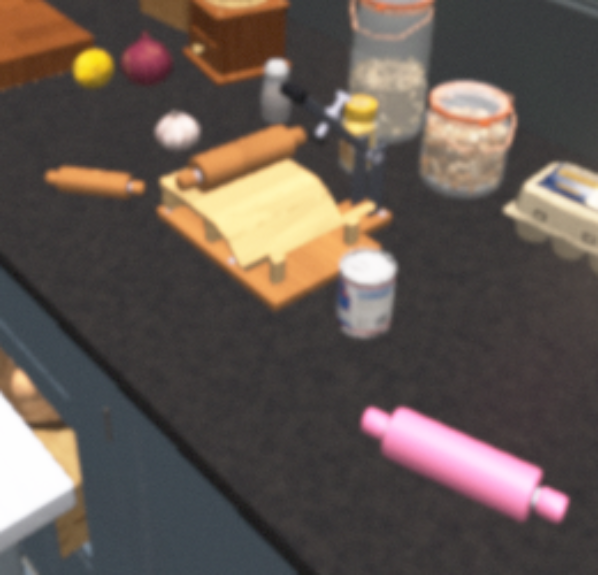

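View pics/t1.png

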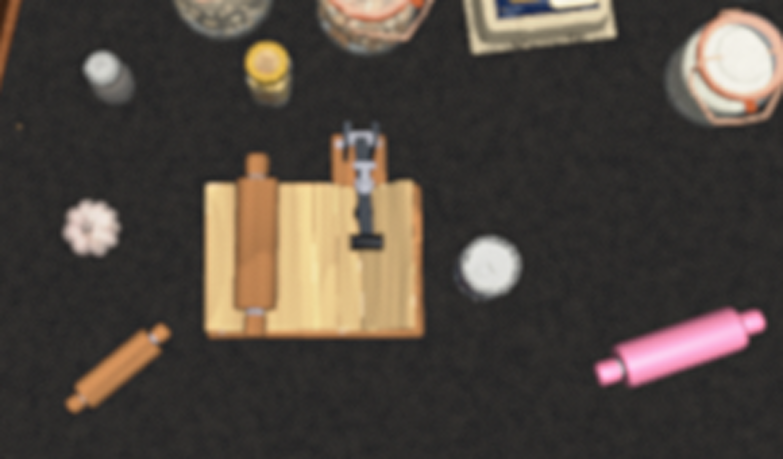

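Candidates: pink pin at top (442,247), which I leave; small wooden pin on the worktop at (234,254), a look-alike; and the larger wooden pin on the deck at (284,210), which is the one I want. Next I fit the cradle and pin geometry from depth, using a closer wrist view.

```bash
cat >> h.py <<'E'
def cloud(c,d,P):
    K=np.array(P['mtx']);T=np.array(P['world_from_camera']);v,u=np.nonzero(d>0);z=d[v,u]
    r=np.stack([(u-K[0,2])/K[0,0]*z,(v-K[1,2])/K[1,1]*z,z],1); return r@T[:3,:3].T+T[:3,3]
def fit(C):
    m=(abs(C[:,0]-.5)<.15)&(C[:,1]>-.2)&(C[:,1]<.16); C=C[m]
    dk=C[(abs(C[:,2]-.054)<.004)&(C[:,1]>-.02)]
    print('deck z',np.median(dk[:,2]),len(dk),'rect',cv2.minAreaRect(dk[:,:2].astype(np.float32)),'pct',np.percentile(dk[:,:2],[1,99],axis=0).round(4).tolist())
    pn=C[(C[:,2]>.08)&(C[:,2]<.11)&(C[:,1]>.0)&(C[:,1]<.13)]
    if len(pn)>20:
        q=pn[:,:2].mean(0); w=np.linalg.svd(pn[:,:2]-q,full_matrices=False)[2][0]
        t=(pn[:,:2]-q)@w; print('pin',q,'dir deg',np.degrees(np.arctan2(w[1],w[0])),'t',np.percentile(t,[1,99]),'top',np.percentile(pn[:,2],98))
    h=C[(C[:,2]>.15)]; 
    if len(h)>5: print('lever hi',h.mean(0).round(4),h[h[:,2]>h[:,2].max()-.012].mean(0).round(4),h[:,2].max())
    # vee apex: low points
    for x in (.45,.48,.51):
        s=C[(abs(C[:,0]-x)<.012)&(C[:,1]<.02)&(C[:,1]>-.15)&(C[:,2]<.075)]
        b=np.arange(-.13,.02,.01); print('prof',x,[(round(y,3),round(float(np.median(s[abs(s[:,1]-y)<.005][:,2])),3)) for y in b if (abs(s[:,1]-y)<.005).any()])
E
python3 - <<'E'
from h import *
print(read_tool_rot())
fit(cloud('top',np.load('pics/top1d.npy'),camera_params('top')))
goto([0.47,0.03,0.36],read_tool_rot()); print(read_t())
P=camera_params('wrist'); print(np.round(P['world_from_camera'],3).tolist())
p,d=snap('wrist','w1.png'); np.save('pics/w1d.npy',d); fit(cloud('wrist',d,P))
for n in ('deck_edge','vee_seat','clamp_hinge','clamp_handle','pin','cradle'):
    for r in tip_of('wrist',n)[:2]: print(n,np.round(r['at']),round(r['conf'],2),np.round(pix2w('wrist',r['at'],d,P=P),3))
E
```

```text
[1.79998394e+02 1.05285180e-03 1.56577069e+02]
deck z 0.05403478108730286 1480 rect ((0.5038463473320007, 0.048172399401664734), (0.13364504277706146, 0.14746122062206268), 88.58185577392578) pct [[0.4301, -0.0078], [0.5764, 0.1139]]
pin [0.51155999 0.06246947] dir deg 178.43981431119715 t [-0.08823191  0.08486497] top 0.10021201660895196
lever hi [ 0.6168 -0.0103  0.5875] [0.6336 0.1339 0.6301] 0.6353208358313894
prof 0.45 [(np.float64(-0.13), 0.001), (np.float64(-0.12), 0.0), (np.float64(-0.11), 0.002), (np.float64(-0.1), 0.015), (np.float64(-0.09), 0.067), (np.float64(-0.08), 0.06), (np.float64(-0.07), 0.05), (np.float64(-0.06), 0.039), (np.float64(-0.05), 0.029), (np.float64(-0.04), 0.022), (np.float64(-0.03), 0.031), (np.float64(-0.02), 0.042), (np.float64(-0.01), 0.048), (np.float64(-0.0), 0.052), (np.float64(0.01), 0.054)]
prof 0.48 [(np.float64(-0.13), 0.001), (np.float64(-0.12), 0.0), (np.float64(-0.11), 0.001), (np.float64(-0.1), 0.014), (np.float64(-0.09), 0.066), (np.float64(-0.08), 0.059), (np.float64(-0.07), 0.048), (np.float64(-0.06), 0.039), (np.float64(-0.05), 0.028)
[... 1879 characters left out ...]
), -0.001), (np.float64(-0.09), 0.065), (np.float64(-0.08), 0.059), (np.float64(-0.07), 0.049), (np.float64(-0.06), 0.039), (np.float64(-0.05), 0.028), (np.float64(-0.04), 0.022), (np.float64(-0.03), 0.031), (np.float64(-0.02), 0.041), (np.float64(-0.01), 0.047), (np.float64(-0.0), 0.051), (np.float64(0.01), 0.053)]
deck_edge [316. 188.] 0.79 [0.506 0.007 0.053]
deck_edge [283. 188.] 0.64 [ 0.497 -0.038  0.023]
vee_seat [279. 204.] 0.79 [ 0.514 -0.051  0.029]
clamp_hinge [312. 290.] 0.58 [ 0.601 -0.038  0.119]
clamp_handle [255. 252.] 0.68 [ 0.495 -0.039  0.219]
pin [ 35. 216.] 0.84 [ 0.399 -0.346  0.044]
pin [365. 178.] 0.79 [0.507 0.066 0.097]
cradle [284. 189.] 0.74 [ 0.499 -0.037  0.025]
```

View pics/w1.png

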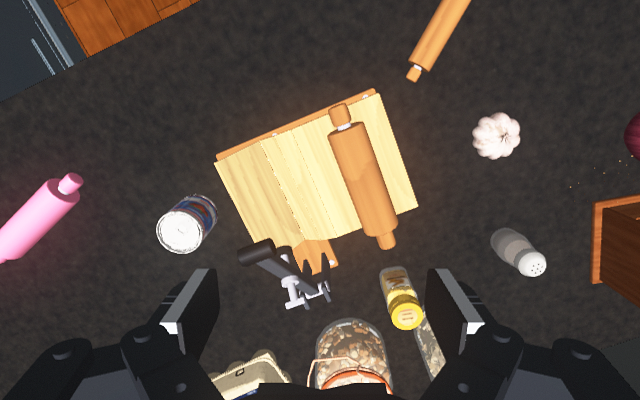

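The wrist view shows the clamp handle at about (258,252), the pin on the deck with its middle near (362,172), the vee to its left and the tin at (187,222). I take the cradle as origin (0.504, -0.041) with its y axis about -1.2° from world x, and push the pin with both part-open fingers.

Run:
```python
from h import *
O=[180,0,88.8]; X=.512
goto([X,.128,.22],O); command_gripper(.6); print(read_t(),read_grip_width(),read_contact_force())
move_l([X,.128,.083],speed=.12); f0=read_contact_force(); print(f0,read_position(),read_t())
print(move_l([X,.105,.083],speed=.04,until_force=3))
print(move_l([X,.050,.083],speed=.03,until_force=4),read_position(),np.subtract(read_contact_force(),f0),read_t())
P=camera_params('wrist');p,d=snap('wrist','w2.png');C=cloud('wrist',d,P)
m=(C[:,0]>.46)&(C[:,0]<.56)&(C[:,1]>-.12)&(C[:,1]<.1)&(C[:,2]>.085)&(C[:,2]<.11);print(C[m].mean(0) if m.any() else None, m.sum())
```

```text
5.4 0.6016165886868947 [-0.16278912  0.25381515 -0.35357877]
[ 0.16768538  0.38125106 -0.24552563] [0.51264329 0.12813499 0.08369939] 6.6917
False
False [0.51199676 0.05010744 0.08298695] [-0.96895438 -0.29297541 -0.31867072] 9.4
[0.51153906 0.03796191 0.09438239] 11976
```

View pics/w2.png

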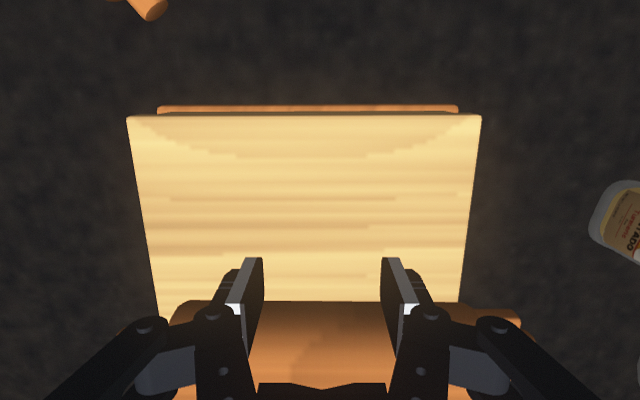

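The view from the wrist shows the pin right in front of the fingers (bottom edge, row about 300), still parallel to the vee. I continue over the edge in small steps, checking each with the top camera.

Run:
```python
from h import *
f0=np.array(read_contact_force())
for y in (.044,.038,.034,.030,.026):
    r=move_l([.512,y,.083],speed=.025,until_force=4)
    p,d=snap('top','t_%03d.png'%(y*1000));C=cloud('top',d,camera_params('top'))
    m=(C[:,0]>.585)&(C[:,0]<.602)&(C[:,1]>-.12)&(C[:,1]<.1)&(C[:,2]>.045)&(C[:,2]<.095)
    t=tip_of('top','pin'); L=[np.round(pix2w('top',q['at'],z=.09),3)[:2].tolist() for q in t]
    print(y,r,np.round(read_contact_force()-f0,2),'handle',C[m].mean(0).round(3) if m.any() else None,m.sum(),L,read_t())
    if r or (m.any() and C[m][:,1].mean()<0): break
```

```text
0.044 False [0.49 0.57 0.2 ] handle None 0 [[0.402, -0.351], [0.395, 0.201], [0.617, -0.047], [0.511, -0.005]] 9.9417
0.038 False [-0.58  0.24  0.37] handle [ 0.592 -0.036  0.058] 10 [[0.4, 0.19], [0.395, -0.353], [0.5, -0.036]] 10.4333
```

Run:
```python
from h import *
move_l([.512,.07,.083],speed=.1); move_l([.512,.07,.24],speed=.2); wait(.3)
goto([.47,.03,.36],[180,0,156.6])
P=camera_params('wrist');p,d=snap('wrist','w3.png');C=cloud('wrist',d,P);print(read_t())
m=(C[:,0]>.44)&(C[:,0]<.56)&(C[:,1]>-.1)&(C[:,1]<.02)&(C[:,2]>.064)&(C[:,2]<.08);print(np.percentile(C[m],[2,50,98],axis=0).round(4),m.sum())
b=C[m];k=(b[:,0]<.53);pf=np.polyfit(b[k][:,0],b[k][:,1],1);print('pin slope deg',np.degrees(np.arctan(pf[0])),'y@.504',np.polyval(pf,.504))
for n in ('clamp_handle','pin','clamp_hinge'):
    for r in tip_of('wrist',n)[:2]: print(n,np.round(r['at']),round(r['conf'],2),np.round(pix2w('wrist',r['at'],d,P=P),3))
cv2.imwrite('pics/w3c.png',cv2.resize(p[60:330,150:450,::-1],None,fx=2,fy=2))
# handle cloud
m=(C[:,0]>.44)&(C[:,0]<.56)&(C[:,1]>-.08)&(C[:,1]<.0)&(C[:,2]>.17)&(C[:,2]<.25);print('handle',np.percentile(C[m],[2,50,98],axis=0).round(4),m.sum())
```

```text
13.3333
[[ 0.4478 -0.0905  0.0642]
 [ 0.4979 -0.0418  0.0698]
 [ 0.5569 -0.0243  0.0733]] 2887
pin slope deg 1.8309835205408969 y@.504 -0.047318041628876754
clamp_handle [256. 251.] 0.74 [ 0.493 -0.039  0.219]
pin [ 32. 219.] 0.85 [ 0.4   -0.353  0.043]
pin [440.  31.] 0.8 [0.398 0.21  0.029]
clamp_hinge [313. 290.] 0.98 [ 0.601 -0.038  0.119]
handle [[ 0.4899 -0.0534  0.1707]
 [ 0.5091 -0.0374  0.2081]
 [ 0.558  -0.0257  0.2203]] 1184
```

View pics/w3c.png

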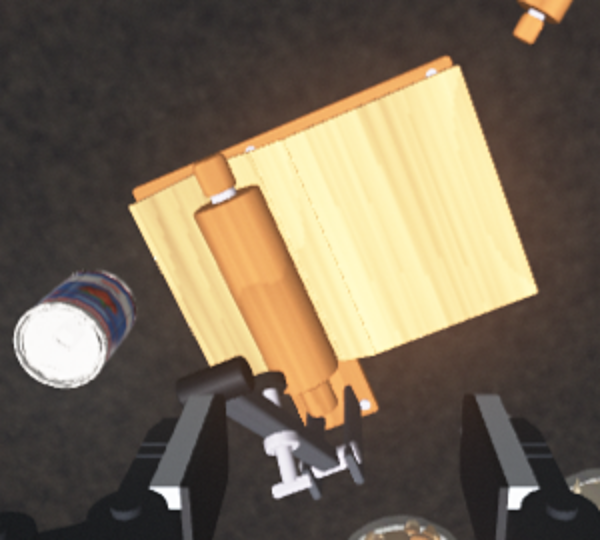

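The pin has settled in the vee with its top at z 0.0733, as expected. The lever handle sits at about 0.77 rad. Next I close the gripper and press the handle down along its arc.

```bash
cat >> h.py <<'E'
def arc(th,off=0.):
    return [.616-.165*np.cos(th), -.043+.0035*np.cos(th), .097+.165*np.sin(th)+.027+off]
def fz(n=6): 
    return np.mean([read_contact_force() for _ in range(n)],axis=0)
E
python3 - <<'E'
from h import *
O=[180,0,178.8]; th=.77
goto(arc(th,.05),O); command_gripper(0.0); wait(.2); f0=fz(); print(f0,read_t())
r=move_l(arc(th,-.012),speed=.03,until_force=2.5); p=read_position(); print(r,p,fz()-f0)
off=0
th=np.arcsin(np.clip((p[2]-.124)/.165,-1,1)); print('theta',th)
if r:
    while th>.235:
        th-=.05
        r=move_l(arc(th),speed=.05,until_force=8); wait(.1); f=fz()-f0
        print(round(th,3),r,f.round(2),np.round(np.array(read_position())-arc(th),4),round(read_t(),2))
        if r: break
np.save('st.npy',[th,*f0])
E
```

```text
[ 0.17291124 -0.88723898  0.15144148] 14.7917
True [ 0.49646729 -0.04047364  0.23852216] [-0.8328122   0.28083686  1.55141422]
theta 0.7671324003202235
0.717 True [-0.13  1.06 -0.4 ] [ 0.0009 -0.      0.0017] 16.58
```

Run:
```python
from h import *
st=np.load('st.npy');f0=st[1:]; th=.717
while th>.235:
    th-=.03
    r=move_l(arc(th),speed=.03,until_force=12); wait(.05); f=fz()-f0
    print(round(th,3),r,f.round(2),np.round(np.array(read_position())-arc(th),4),round(read_t(),2))
    if r: break
np.save('st.npy',[th,*f0])
p,d=snap('top','t_arc.png');C=cloud('top',d,camera_params('top'))
cv2.imwrite('pics/t_arc_c.png',cv2.resize(p[130:260,240:400,::-1],None,fx=4,fy=4,interpolation=2))
```

```text
0.687 False [-0.25  0.88 -1.2 ] [ 0.0002 -0.     -0.0001] 17.02
0.657 False [ 0.04  0.89 -0.13] [-0.0002  0.     -0.0002] 17.38
0.627 False [-1.25  0.62  0.56] [-0.0002  0.     -0.0002] 17.75
0.597 False [-0.63  0.35  0.13] [-0.0002  0.     -0.0002] 18.12
0.567 False [ 0.13  0.78 -0.65] [-0.0002  0.     -0.0002] 18.48
0.537 False [-0.85  1.75 -0.16] [-0.0002  0.     -0.0002] 18.85
0.507 False [-0.04  1.78 -0.87] [-0.0002  0.     -0.0002] 19.22
0.477 False [-1.28  1.67 -0.61] [-0.0002  0.     -0.0002] 19.58
0.447 False [-0.06  0.73  0.24] [-0.0001  0.     -0.0002] 19.95
0.417 False [0.08 1.35 0.22] [-0.0001  0.     -0.0002] 20.32
0.387 False [-0.97  1.79 -0.21] [-0.0002  0.     -0.0002] 20.68
0.357 False [ 0.06 -0.21 -0.56] [-0.0002  0.     -0.0002] 21.05
0.327 False [0.88 0.71 0.46] [-0.0001  0.     -0.0002] 21.42
0.297 False [0.44 1.65 0.28] [-0.0001  0.     -0.0002] 21.78
0.267 False [0.26 0.94 0.05] [-0.0001  0.     -0.0002] 22.15
0.237 False [-0.13  0.73 -0.03] [-0.0002  0.     -0.0002] 22.52
0.207 False [ 0.14  0.87 -0.33] [-0.0002  0.     -0.0002] 22.88
```

Run:
```python
from h import *
p,d=snap('scene');cv2.imwrite('pics/s_arc.png',cv2.resize(p[120:270,220:400,::-1],None,fx=4,fy=4,interpolation=2))
```

```text
(no output)
```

View pics/s_arc.png

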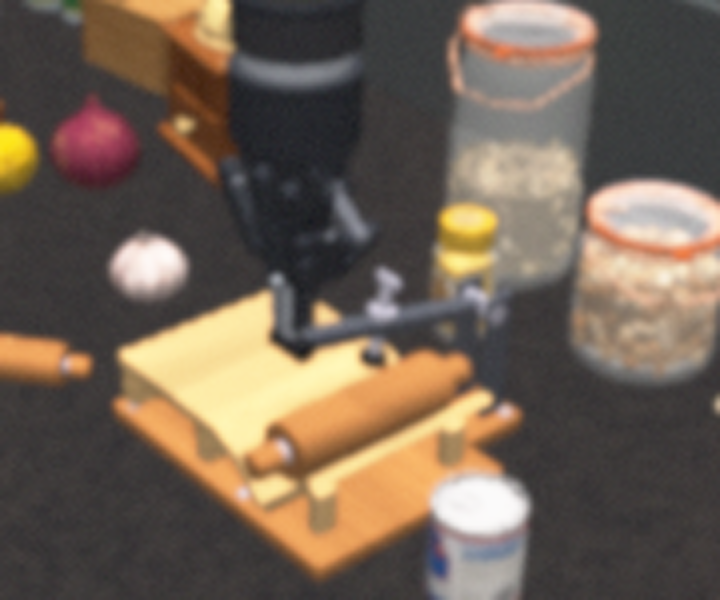

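The lever follows the fingers (handle at about (290,335) in the crop), the foot at (373,352) is still above the pin, and the pin is untouched. Static force readings come out near zero because the stiff hinge holds the lever, so I feel for contact with a slow moving press that stops on force.

Run:
```python
from h import *
f0=np.load('st.npy')[1:]
s=[]
for _ in range(12): s.append(read_contact_force()); wait(.02)
print('noise std',np.std(s,axis=0),'mean',np.mean(s,axis=0)-f0)
r=move_l(arc(-.06),speed=.01,until_force=6.5); p=read_position(); 
print(r,p,'theta',np.arcsin((p[2]-.124)/.165),read_t())
for _ in range(3):
    s=[]
    for _ in range(8): s.append(read_contact_force()); wait(.02)
    print(np.mean(s,axis=0)-f0)
```

```text
noise std [0.4532778  0.66502404 0.49140603] mean [-0.2232217   0.98372422 -0.33269958]
True [ 0.45206107 -0.03953143  0.12653077] theta 0.015338615600273213 26.0
[0.48770345 1.01898247 2.56033507]
[1.4851559  0.9102615  2.34779393]
[1.68262816 0.93500676 3.0400254 ]
```

Run:
```python
from h import *
f0=np.load('st.npy')[1:]-[0,0,.33]
def av(n=12):
    s=[]
    for _ in range(n): s.append(read_contact_force()); wait(.02)
    return np.mean(s,axis=0)-f0
p=np.array(read_position()); print(av(),p)
for k in range(2):
    p=p-[0,0,.0005]
    r=move_l(p,speed=.01,until_force=5); print(r,p[2].round(5),read_position()[2],av().round(2),round(read_t(),2))
p,d=snap('scene');cv2.imwrite('pics/s_p.png',cv2.resize(p[160:240,260:370,::-1],None,fx=6,fy=6,interpolation=2))
```

```text
[2.86166632 0.77593622 3.75121346] [ 0.45177904 -0.03951213  0.12649905]
False 0.126 0.12615524971610118 [1.6  1.01 6.3 ] 27.05
False 0.1255 0.1256959015063483 [1.17 0.99 6.41] 27.5
```

View pics/s_p.png

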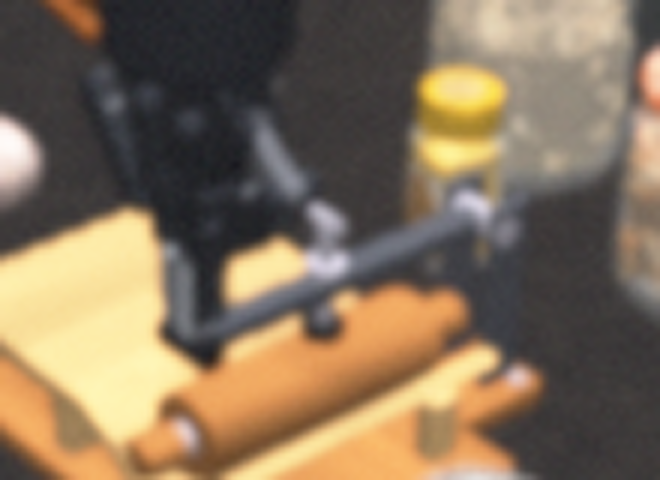

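The foot now sits on the pin (crop (320,320)) and the static load is 6.4 N, rising with each step. I add a little more, then release.

Run:
```python
from h import *
f0=np.load('st.npy')[1:]-[0,0,.33]
def av(n=12):
    s=[]
    for _ in range(n): s.append(read_contact_force()); wait(.02)
    return np.mean(s,axis=0)-f0
p=np.array(read_position()); z=.1255
f=av(); print(f)
for k in range(4):
    if f[2]>7.3: break
    z-=.0003; p[2]=z
    r=move_l(p,speed=.01,until_force=4); f=av(); print(r,z,read_position()[2],f.round(2),round(read_t(),2))
```

```text
[1.11767211 0.72832347 6.11135571]
False 0.1252 0.12546466860667768 [1.11 0.88 6.94] 28.2
False 0.12490000000000001 0.12520652920474915 [1.02 0.91 7.13] 28.65
False 0.12460000000000002 0.12494309600620132 [0.75 0.69 7.53] 29.1
```

Run:
```python
from h import *
p=np.array(read_position()); z0=p[2]
move_l(p+[0,0,.03],speed=.03); wait(.3); f0=fz(); print('free',f0,read_t())
# feel the handle again: where did it stay
r=move_l(p+[0,0,-.0],speed=.01,until_force=2.5); q=read_position(); print('touch again',r,q[2]-z0,read_t())
move_l(p+[0,0,.03],speed=.03); move_l(p+[-.03,0,.2],speed=.2); goto([.47,.03,.36],[180,0,156.6])
P=camera_params('wrist');im,d=snap('wrist','w4.png');C=cloud('wrist',d,P)
m=(C[:,0]>.47)&(C[:,0]<.51)&(C[:,1]>-.07)&(C[:,1]<-.01)&(C[:,2]>.064)&(C[:,2]<.08);print('pin top',np.percentile(C[m],[2,50,98],axis=0).round(4).tolist(),m.sum())
m=(C[:,0]>.43)&(C[:,0]<.465)&(C[:,1]>-.07)&(C[:,1]<-.01)&(C[:,2]>.085)&(C[:,2]<.16);print('handle',np.percentile(C[m],[2,50,98],axis=0).round(4).tolist(),m.sum())
cv2.imwrite('pics/w4c.png',cv2.resize(im[60:330,150:450,::-1],None,fx=2,fy=2)); print(read_t())
```

```text
free [-0.1285394  -0.12743891 -0.28068335] 30.5583
touch again True 0.0015393482757817822 33.0833
pin top [[0.4706, -0.0387, 0.0644], [0.4898, -0.0311, 0.07], [0.5093, -0.0236, 0.0732]] 452
handle [[0.4428, -0.0535, 0.0978], [0.451, -0.0385, 0.1053], [0.4642, -0.0249, 0.1078]] 513
35.85
```

View pics/w4c.png

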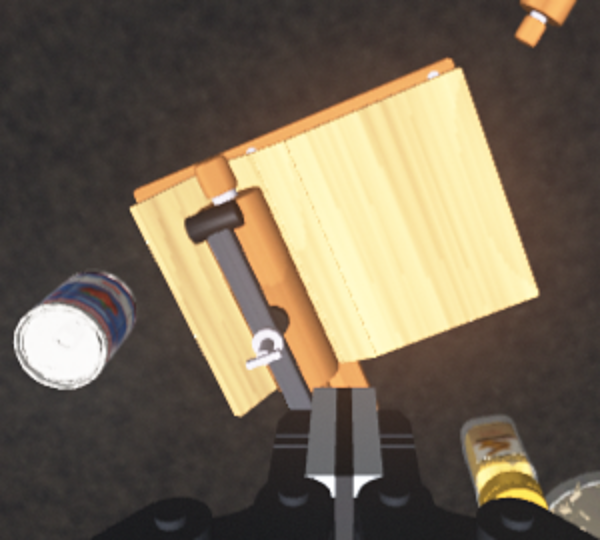

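Everything looks right: the lever is down, the foot is on the pin at (275,330), and the tin is in place. The handle sprang back about 1.5 mm, though, so I press once more, slightly harder. If the handle comes to rest at the same height, it is at the hinge's holding limit of about 7 N.

Run:
```python
from h import *
z0=.12494; x,y=.4517,-.0395
def av(n=10):
    s=[]
    for _ in range(n): s.append(read_contact_force()); wait(.02)
    return np.mean(s,axis=0)
goto([x,y,z0+.03],[180,0,178.8]); move_l([x,y,z0+.006],speed=.05); f0=av(); print(read_t())
r=move_l([x,y,z0-.0012],speed=.007,until_force=8.5); z=read_position()[2]; f=(av()-f0)[2]; print('press',r,z-z0,f,read_t())
while f<8 and z>z0-.0015:
    z-=.0004; r=move_l([x,y,z],speed=.01,until_force=4); f=(av()-f0)[2]; print(r,z-z0,read_position()[2]-z0,f,read_t())
move_l([x,y,z0+.006],speed=.02); wait(.1)
r=move_l([x,y,z0],speed=.007,until_force=2.5); print('retouch',r,read_position()[2]-z0,read_t())
move_l([x,y,z0+.03],speed=.05)
move_l([x-.03,y,.3],speed=.2); print(read_t())
p,d=snap('scene');cv2.imwrite('pics/s_end.png',cv2.resize(p[130:290,210:410,::-1],None,fx=3.5,fy=3.5,interpolation=2))
for n in ('tin','spice_jar','garlic'):
    print(n,[np.round(pix2w('scene',r['at'],d),3).tolist() for r in look_for('scene',n)[:1]])
```

```text
37.525
press True 4.790567126417011e-05 4.455021034761025 38.55
False -0.00035209432873582747 -3.6827493533994615e-05 7.23783179982077 38.9667
False -0.000752094328735825 -0.00034242123473388064 7.759792929612819 39.3833
False -0.0011520943287358226 -0.0006919239300665903 8.197715970454569 39.8
retouch True 0.0012688943995974589 41.0667
42.6917
tin [[0.464, -0.185, 0.05]]
spice_jar [[0.68, 0.042, 0.081]]
garlic [[0.535, 0.22, 0.038]]
```

View pics/s_end.png

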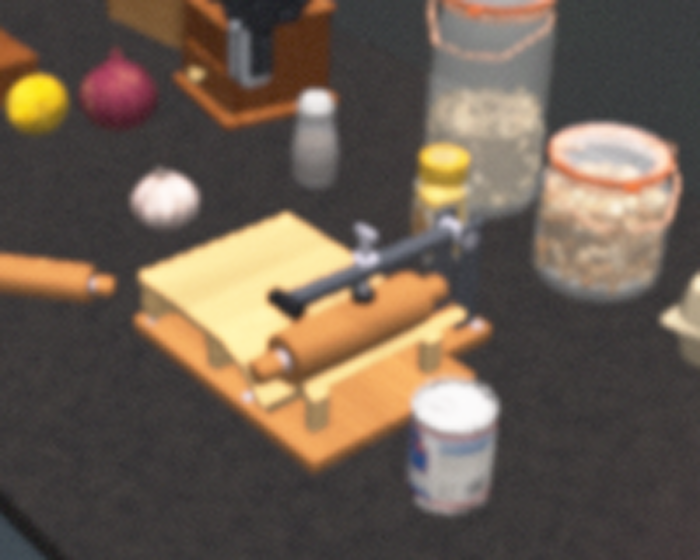

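```bash
python3 -c "
from plant import *
job_done(); print(read_t())"
```

```text
the job is handed in; nothing more can be done
the job is handed in; nothing more can be done
```

I handed the job in at about 43 s of the 64 s allowed; no verdict is reported.

**What I did:**
- **Pin:** I pushed the larger wooden pin off the deck with both part-open fingers. It rolled into the vee and settled there with the fingers away from it.
- **Clamp:** I swung the lever down along its arc and pressed the handle to about 7.5 N. I released it, pressed again to about 8.2 N, and let go.

**Last checks:**
- **Pin position:** its top read 73 mm above the worktop both before and after clamping, as expected. The last picture shows it in the vee under the foot.
- **Holding force:** after the two presses the handle came to rest at nearly the same height (1.5 and 1.3 mm above the first press's end). This suggests the hinge is at its holding limit of about 7 N, but I could not measure the force on the pin directly.
- **Other things:** the tin, spice jar and garlic are within about 10 mm of where they were first seen, and the arm is clear.

**What disagreed:**
- One early lever move stopped on a force trigger just after contact, with no lasting load; slower moves did not.
- A straight-line fit to the pin's angle in the vee gave +1.8°, against about -1.2° for the vee. I put this down to part of the tray or clamp being caught in the points, because the pictures show the pin parallel.

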